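Pack out the bearing housing in the clamping fixture

TASK

The bearing housing waiting to be polished in the channel fixture is too short for its toggle clamp, so try the packing blocks from the rack in the gap between the clamp bracket and the housing by feel until you find the one that fills the gap, and stand it upright, fully down on the bed of the fixture. Then push the clamp lever fully down so that its pad grips the block. The blocks you do not use belong in the rack when you finish.

Things in the scene. Friction and masses are not known exactly. Their poses are not given: they have to be found in the camera images.
- fixture: Steel channel fixture bolted to the bench. Origin on the bench, on the channel's centre line, under the flat face of the grey clamp bracket; y runs along the channel from the bracket to the housing and end stop, z up. Bed 10 mm above the bench, 50 mm wide between 5 mm side rails that rise 10 mm above it. The bracket spans y = -12 to 0, 50 mm wide, top 50 mm above the bench, rigid.
- clamp_face (a point): Foot of the bracket's face (fixture y = 0), centre line, bed height. The gap runs from here along fixture +y to the housing. It differs from job to job (16 to 30 mm) and is not reported: feel or see it. A block that is too thick stops 25 mm or more above the bed. The pad comes out at most 7.5 mm past this face: a much too thin block is not gripped, the thickest one that goes in always is.
- under_housing (a point): Fixed point on the bed, centre line, fixture y = 65 mm, under the aluminium bearing housing. The housing (80 mm long, 47 mm wide, about 0.6 kg) lies loose on the bed, its far end against a bolted stop; only its exact place along y varies. Its flat near end is 30 mm tall (top 40 mm above the bench), its round crown half-way along reaches 62 mm above the bench.
- lever (a joint): Angle of the toggle clamp's lever, rad: 0 = raised (pointing away from the gap, 50 degrees above level), 0.8 = fully down (nearly level), at its end stop. Starts between 0 and 0.1, stays where it is left, needs about 3 to 5 N downward on its grip. Pushing it down drives the pad out of the bracket towards the housing.
- lever_grip (a point): Point on the axis of the lever's round black grip (18 mm thick), 100 mm from the pivot, 18 mm plus the rounding short of its end. Pivot at fixture y = -65 mm, 42 mm above the bench; the lever swings in the fixture's y-z plane, its end going down and towards -y. Fully down, this point is at fixture y = -165 mm, 49 mm above the bench.
- pad (a joint): How far the clamp's sprung rubber pad (18 mm across, centred 30 mm above the bench) is pushed back on its plunger, m: 0 while it touches nothing, over 0.001 when it grips; 4.5 N preload, then 1.5 N per mm.
- rack: Wooden rack fixed to the bench, 60 mm (its x) by 126 mm (its y), 30 mm high, walls and two dividers 6 mm, floor 6 mm above the bench. Origin on the bench under its centre. Three open-topped compartments (48 by about 34 mm) in a row along y, centred at y = -40, 0, +40 mm, a packing block standing in each.
- packing_15 (a point): Centre (half-way up) of the 15 mm packing block: plain aluminium, 15 mm thick (its y), 40 mm wide (its x), 85 mm tall (its z, up), a dark hanging hole near its top, the foot edges of its two broad faces bevelled 3 mm. Stands loose in any one compartment of the rack, its axes parallel to the rack's. About 138 g.
- packing_20 (a point): Centre (half-way up) of the 20 mm packing block: plain aluminium, 20 mm thick (its y), 40 mm wide (its x), 85 mm tall (its z, up), a dark hanging hole near its top, the foot edges of its two broad faces bevelled 3 mm. Stands loose in any one compartment of the rack, its axes parallel to the rack's. About 184 g.
- packing_25 (a point): Centre (half-way up) of the 25 mm packing block: plain aluminium, 25 mm thick (its y), 40 mm wide (its x), 85 mm tall (its z, up), a dark hanging hole near its top, the foot edges of its two broad faces bevelled 3 mm. Stands loose in any one compartment of the rack, its axes parallel to the rack's. About 230 g.
Mind the look-alikes: they are no part of the job. Of the things like the rack, leave any that is green; of the rest the larger one is meant.

How it is judged (in metres and radians):
On the way:
1. a packing block stands fully down in the gap while the lever is still up (((x of packing_15 in the frame of fixture between -0.007 and 0.007 m and y of packing_15 in the frame of fixture between 0.0055 and 0.0165 m and z of packing_15 in the frame of fixture between 0.049 and 0.0565 m and angle between packing_15's own z axis and vertical below 0.1 rad) or (x of packing_20 in the frame of fixture between -0.007 and 0.007 m and y of packing_20 in the frame of fixture between 0.008 and 0.019 m and z of packing_20 in the frame of fixture between 0.049 and 0.0565 m and angle between packing_20's own z axis and vertical below 0.1 rad) or (x of packing_25 in the frame of fixture between -0.007 and 0.007 m and y of packing_25 in the frame of fixture between 0.0105 and 0.0215 m and z of packing_25 in the frame of fixture between 0.049 and 0.0565 m and angle between packing_25's own z axis and vertical below 0.1 rad)) and value of joint lever below 0.35 rad), for 0.2 s.
At the end, for the whole second after the job is handed in: One packing block stands upright (0.1 rad), fully down on the bed (centre 49 to 56.5 mm high) in the gap, within 7 mm of the channel's centre line and 9 mm of the bracket; lever down (over 0.70 rad), at rest; pad gripping (pushed back over 1 mm); the other two blocks stand in the rack (((x of packing_15 in the frame of fixture between -0.007 and 0.007 m and y of packing_15 in the frame of fixture between 0.0055 and 0.0165 m and z of packing_15 in the frame of fixture between 0.049 and 0.0565 m and angle between packing_15's own z axis and vertical below 0.1 rad and x of packing_20 in the frame of rack between -0.02 and 0.02 m and y of packing_20 in the frame of rack between -0.062 and 0.062 m and z of packing_20 in the frame of rack between 0.04 and 0.058 m and angle between each of packing_20, packing_25's own z axis and vertical below 0.4 rad and x of packing_25 in the frame of rack between -0.02 and 0.02 m and y of packing_25 in the frame of rack between -0.062 and 0.062 m and z of packing_25 in the frame of rack between 0.04 and 0.058 m) or (x of packing_20 in the frame of fixture between -0.007 and 0.007 m and y of packing_20 in the frame of fixture between 0.008 and 0.019 m and z of packing_20 in the frame of fixture between 0.049 and 0.0565 m and angle between packing_20's own z axis and vertical below 0.1 rad and x of packing_15 in the frame of rack between -0.02 and 0.02 m and y of packing_15 in the frame of rack between -0.062 and 0.062 m and z of packing_15 in the frame of rack between 0.04 and 0.058 m and angle between each of packing_15, packing_25's own z axis and vertical below 0.4 rad and x of packing_25 in the frame of rack between -0.02 and 0.02 m and y of packing_25 in the frame of rack between -0.062 and 0.062 m and z of packing_25 in the frame of rack between 0.04 and 0.058 m) or (x of packing_25 in the frame of fixture between -0.007 and 0.007 m and y of packing_25 in the frame of fixture between 0.0105 and 0.0215 m and z of packing_25 in the frame of fixture between 0.049 and 0.0565 m and angle between packing_25's own z axis and vertical below 0.1 rad and x of packing_15 in the frame of rack between -0.02 and 0.02 m and y of packing_15 in the frame of rack between -0.062 and 0.062 m and z of packing_15 in the frame of rack between 0.04 and 0.058 m and angle between each of packing_15, packing_20's own z axis and vertical below 0.4 rad and x of packing_20 in the frame of rack between -0.02 and 0.02 m and y of packing_20 in the frame of rack between -0.062 and 0.062 m and z of packing_20 in the frame of rack between 0.04 and 0.058 m)) and value of joint lever above 0.7 rad and value of joint pad above 0.001 m and velocity of joint lever below 0.05 rad/s); the robot touches nothing.
It also fails if it takes over 72 s, if anything falls off the work surface, if the arm or the gripper's body presses on something with over 40 N, if the wrist force passes 120 N, or if a joint passes its speed limit or range.

ROBOT

A 6-joint arm with a two-finger parallel gripper is mounted at the origin on the work surface. World frame = base frame: x ahead of the robot, y to its left, z up, the work surface at z = 0. Lengths are in mm, angles in degrees, forces in N, time in s.
With the tool pointing down it reaches from about 350 to 850 mm from the base axis. Payload 8.1 kg.
Tool frame: the origin (TCP) lies midway between the tips of the shut fingers; the grasp point (between the pads) lies 19 mm behind it (r.pinch_z is the distance from the TCP to the grasp point, in mm); z points along the fingers, y is the line along which they close (so a half turn about z gives the same grasp; the last joint's range is limited). The gripper opens to 85 mm and grips with 20 to 120 N. Pads are 22 mm wide; open, the fingers measure 114 mm over their backs; the gripper's body (76 mm by 85 mm) begins 54 mm behind the grasp point. The pads swing forward as they close: fully open they stand 13 mm farther back than shut.
Start: joints at [-75.367, 7.471, 85.268, -0, 87.261, -4.893], TCP at [200.565, -565.49, 231.292] pointing down, gripper open.
Joint ranges: [-169.43, 169.43], [-51.17, 129.36], [1.28, 143.12], [-76.62, 256.62], [0, 156.53], [-152.29, 152.29]. Speed limits (degrees/s): [136.94, 136.94, 159.86, 180, 180, 180].

INTERFACE

Orientations are given as [roll, pitch, yaw] about the fixed x, y, z axes, in that order (R = Rz(yaw) Ry(pitch) Rx(roll)).
In Python, from bench import sensors, optics, job, r gives the robot as it stands.
- The arm moves only by the tool play_rows, never from a script. Its argument "motion" is a list that holds one entry, the list of rows, each a list of 6 numbers: the shift along the tool's x, y, z in cm, then the turn, a rotation vector about the tool's x, y, z in degrees. In form: [[[x, y, z, ax, ay, az], ...]]. A call has 1 to 5 rows; each row is the pose to reach, as a shift and turn from the pose commanded when the call began, along the tool's axes at that moment; what a row does not reach only later rows make up. A row lasts 1/10 s, in which the tool goes at most 50 mm and 8.59 degrees, less where a joint would pass 70% of its speed; a pose out of reach is approached as far as the arm can. A call with a gripper value outside its range is refused whole. "jaw" is the opening, from 0 (shut) to 1 (fully open), set as the call begins (left out, the last holds). The fingers move at their own pace and stop on an object; "squeeze" is the grip in N (left out, the last holds). Time passes only in rows, so rows that repeat a pose let the fingers close. It gives the time, the measured TCP pose, the force, the opening and the grip force at its end, in the units of the state.
- sensors.sense(): the state, without advancing time (a new reading comes with each control period).
- optics.snapshot(name): name is "scene" or "top" or "wrist"; returns a dict with "pixels" (400x640x3 uint8, red, green, blue), "mtx" (3x3 intrinsics, pixels), "k1" (the pictures are not rectified: a ray, as slopes to the right and down, at radius r is drawn at 1 + k1 r^2 times it, then the intrinsics apply), "R" (3x3) and "t" (3): a world point X has camera coordinates R X + t; the wrist camera has in their place "T_tool_cam" (4x4, takes a point from camera to tool coordinates, whose origin is the TCP and whose axes are the flange's). Camera axes: x right, y down, z forward; pixel columns grow to the right and rows downward; lengths in mm; the calibration is good to about 2 mm. A picture is of the moment at which its call begins: read the wrist's pose just before it. There is no depth.
- job.hand_in(): hands the job in; it is judged then, once.
The state is a dict: "time": time; "joint_pos": joint angles; "qd": joint speeds; "joint_efforts": joint torques, N m; "tool_pos": TCP position; "tcp_rot": TCP orientation; "ft_force": force on the tool from outside, world axes, zero at the start; "wrist_torque": the same for the moment, N m; "finger_gap": finger opening in mm; "grip_force": force on a finger pad.
Only numpy, scipy, OpenCV 4.12 (cv2) and the standard library are available. Lean on these libraries where they do the work, as an engineer would, in place of code of your own. Each camera call takes 0.05 s, during which the arm holds its last target. There are 200 camera calls.

## Working session

There is one attempt and no reset: what is moved stays moved. The work goes in short steps, Python scripts to look and compute and a tool call to move; the robot and the scene stay as the last step left them, time stands still between calls to the robot, and variables do not carry over. Pictures are saved under pics/ and viewed, at most 13 in all, crops included, and the job is handed in when it is done.

Besides the shell and the picture viewer there is one more tool, called after "Call:" by a JSON object that holds its "api" and its "payload". play_rows: Moves the arm, as the interface text tells. Its arguments: {"type":"object","properties":{"motion":{"type":"array","items":{"type":"array","items":{"type":"array","items":{"type":"number"}}}},"jaw":{"type":"number"},"squeeze":{"type":"number"}},"required":["motion"]}

```bash
mkdir -p pics; ls
python3 - <<'E'
from bench import sensors, optics, job, r
import cv2
print(sensors.sense())
for n in("scene","top"):
    s=optics.snapshot(n); cv2.imwrite(f"pics/{n}0.png",s["pixels"][:,:,::-1])
    print(n,s["mtx"],s["k1"],s["R"],s["t"])
E
```

```text
pics
{'time': 0.0, 'joint_pos': array([-7.53666749e+01,  7.51548268e+00,  8.53298785e+01,  1.45180929e-03,
        8.72613146e+01, -4.89218515e+00]), 'qd': array([ 0.17582269,  0.0129749 , -0.03254777, -0.16152221, -0.06349357,
        0.1004587 ]), 'joint_efforts': array([ 1.97832342e-03, -5.69405723e+01, -5.00545406e+01,  1.36505651e-04,
        1.52164930e-02, -1.18570472e-05]), 'tool_pos': array([ 200.43440425, -564.94610836,  230.23478357]), 'tcp_rot': array([-1.79893837e+02, -1.05421476e-02,  1.95254297e+01]), 'ft_force': array([ 0.21260767,  0.4174788 , -0.18422826]), 'wrist_torque': array([-0.01486335, -0.01671451, -0.01800914]), 'grip_force': 0.0, 'finger_gap': 85.23079290288246}
scene [[482.62457532   0.         317.48928714]
 [  0.         482.62457532 196.06268416]
 [  0.           0.           1.        ]] -0.10879331399614646 [[-0.53560518  0.84443737  0.00725359]
 [ 0.67004253  0.43018751 -0.60496423]
 [-0.51397481 -0.31916176 -0.79621961]] [ 136.36775292 -337.36414996 1458.17983923]
top [[466.68267011   0.         318.32059531]
 [  0.         466.68267011 207.47659351]
 [  0.           0.           1.        ]] 0.003979073461150165 [[ 2.65752568e-02 -9.99642760e-01  2.84751065e-03]
 [-9.95361052e-01 -2.67247006e-02 -9.24238369e-02]
 [ 9.24669183e-02 -3.78113999e-04 -9.95715685e-01]] [ 126.0502606   467.85214979 1225.43199644]
```

View pics/scene0.png

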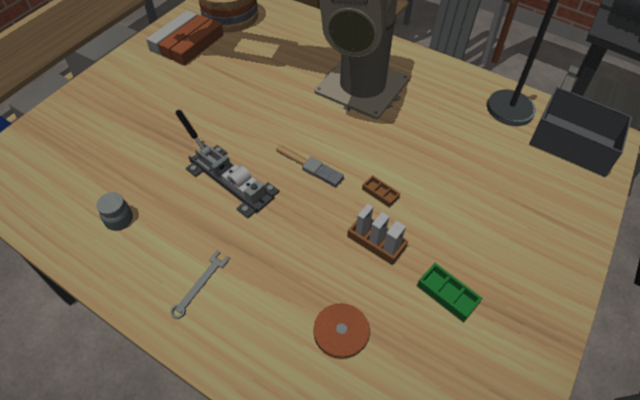

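View pics/top0.png

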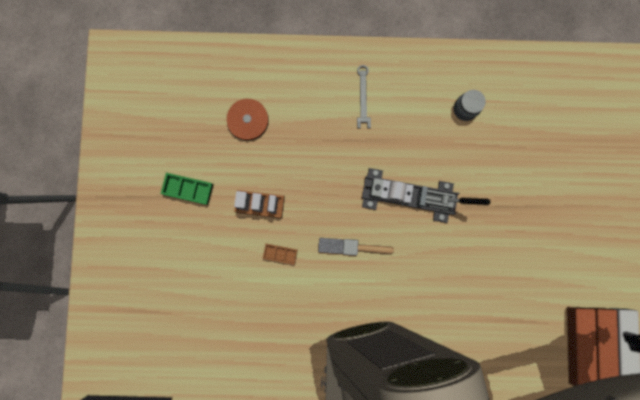

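The scene view shows the rack with three blocks at about (378,235) and the fixture at about (232,180), lever at (185,125). The look-alikes are the green rack at (448,290) and a small brown one at (381,190). In the top view the rack is at (260,205), and the fixture runs from (370,190) to (455,203).

```bash
cat > h.py <<'E'
from bench import sensors, optics, job, r
import cv2, numpy as np
from scipy.spatial.transform import Rotation as Ro
def undist(s,uv):
    K=s["mtx"]; d=np.array([[(uv[0]-K[0,2])/K[0,0],(uv[1]-K[1,2])/K[1,1]]])[0]
    u=d.copy()
    for _ in range(20): u=d/(1+s["k1"]*(u@u))
    return np.array([u[0],u[1],1.])
def ext(s,st=None):
    "camera R (cam->world), origin"
    if "R" in s: return s["R"].T, -s["R"].T@s["t"]
    Rt=Ro.from_euler("xyz",st["tcp_rot"],degrees=True).as_matrix(); T=s["T_tool_cam"]
    return Rt@T[:3,:3], Rt@T[:3,3]+st["tool_pos"]
def cast(s,uv,z,st=None):
    Rc,o=ext(s,st); d=Rc@undist(s,uv); return o+d*(z-o[2])/d[2]
def proj(s,X,st=None):
    Rc,o=ext(s,st); c=Rc.T@(np.asarray(X,float)-o); p=c[:2]/c[2]; p=p*(1+s["k1"]*(p@p))
    return s["mtx"][:2,:2]@p+s["mtx"][:2,2]
def go(xyz,yaw,pitch=0,roll=180):
    "shift (cm) and rotvec (deg) in tool axes from the present pose"
    st=sensors.sense(); R0=Ro.from_euler("xyz",st["tcp_rot"],degrees=True)
    sh=R0.inv().apply(np.array(xyz)-st["tool_pos"])/10
    rv=(R0.inv()*Ro.from_euler("xyz",[roll,pitch,yaw],degrees=True)).as_rotvec(degrees=True)
    print("go",np.round(sh,2),np.round(rv,2)); return sh,rv
E
python3 - <<'E'
from h import *
s=optics.snapshot("top"); np.set_printoptions(precision=1,suppress=True)
for n,uv,z in(("rack corners",(234,192),30),("",(282,196),30),("",(285,219),30),("",(236,215),30),("lever end",(489,202),130),("brk",(410,195),50),("fixL",(367,187),20),("fixR",(457,203),20),("lever base",(460,201),80)):
    print(n,cast(s,uv,z))
w=optics.snapshot("wrist"); print(w["T_tool_cam"],w["mtx"],w["k1"],r.pinch_z)
im=s["pixels"][:,:,::-1]; c=cv2.resize(im[150:240,220:500],None,fx=2.85,fy=2.85,interpolation=cv2.INTER_CUBIC); cv2.imwrite("pics/c1.png",c)
go((560,120,330),0)
E
```

```text
rack corners [498.8 363.8  30. ]
 [491.6 235.9  30. ]
 [430.5 225.9  30. ]
 [437.7 355.9  30. ]
lever end [ 478.9 -277.8  130. ]
brk [ 500.9 -100.6   50. ]
fixL [523.2   9.2  20. ]
fixR [ 486.5 -232.5   20. ]
lever base [ 485.2 -222.3   80. ]
[[  -0.    -1.    -0.3   72. ]
 [   1.    -0.     0.     0.6]
 [  -0.    -0.3    1.  -141.9]
 [   0.     0.     0.     1. ]] [[312.6   0.  324.5]
 [  0.  312.6 200. ]
 [  0.    0.    1. ]] -0.025489524276498074 18.700000000000003
go [ 56.8 -52.6  -9.9] [-0.1  0.  19.5]
```

View pics/c1.png

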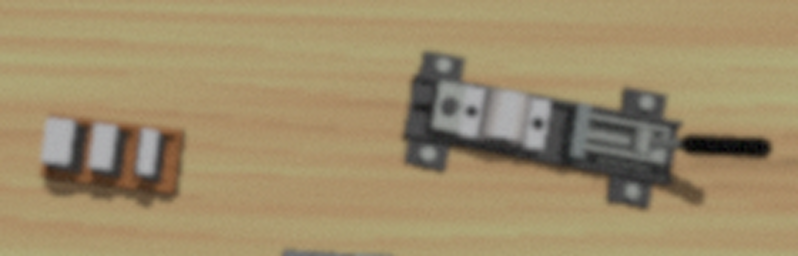

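The crop shows the blocks left to right as 25, 20 and 15 mm, at crop (60,142), (104,147) and (149,152). The dark gap is at about crop x 549–575, between the housing and the bracket.

Run:
```python
from h import *
go((487,-202,260),81.4)
```

```text
go [ 39.14 -24.66  -2.91] [-6.000e-02 -4.000e-02 -6.188e+01]
```

Call:
{"api": "play_rows", "payload": {"motion": [[[39.1, -24.7, -2.9, 0, 0, -61.9], [39.1, -24.7, -2.9, 0, 0, -61.9], [39.1, -24.7, -2.9, 0, 0, -61.9], [39.1, -24.7, -2.9, 0, 0, -61.9], [39.1, -24.7, -2.9, 0, 0, -61.9]]]}}

```text
time: 0.7
tool_pos: [355.6, -367.7, 247.0]
tcp_rot: [180.0, -0.0, 62.8]
ft_force: [0.6, -0.9, -0.3]
finger_gap: 85.4
grip_force: 0.0
```

Run:
```python
from h import *
go((487,-202,260),81.4)
```

```text
go [20.74  4.12 -1.3 ] [ 1.000e-02 -0.000e+00 -1.858e+01]
```

Call:
{"api": "play_rows", "payload": {"motion": [[[20.7, 4.1, -1.3, 0, 0, -18.6], [20.7, 4.1, -1.3, 0, 0, -18.6], [20.7, 4.1, -1.3, 0, 0, -18.6], [20.7, 4.1, -1.3, 0, 0, -18.6], [20.7, 4.1, -1.3, 0, 0, -18.6]]]}}

```text
time: 1.2
tool_pos: [489.2, -200.7, 260.3]
tcp_rot: [179.9, -0.1, 81.4]
ft_force: [-0.4, -0.3, 0.8]
finger_gap: 85.4
grip_force: 0.0
```

```bash
cat > look.py <<'E'
import sys,pickle
from h import *
def take(name):
    st=sensors.sense(); w=optics.snapshot("wrist"); pickle.dump((w,st),open(name+".pkl","wb"))
    cv2.imwrite(f"pics/{name}.png",w["pixels"][:,:,::-1]); print(st["time"],st["tool_pos"],st["tcp_rot"],st["ft_force"],st["finger_gap"],st["grip_force"]); return w,st
if __name__=="__main__": take(sys.argv[1])
E
python3 look.py w1
```

```text
1.2 [ 489.18203803 -200.67798725  260.26590297] [ 1.79933106e+02 -7.96597527e-02  8.13523068e+01] [-0.44716593 -0.28031533  0.84913758] 85.35792994417484 0.0
```

View pics/w1.png

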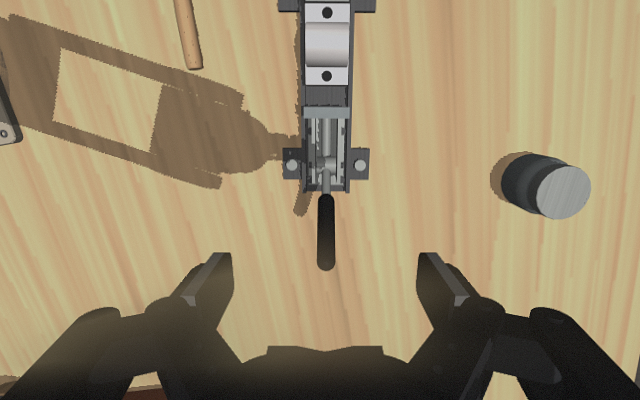

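The wrist view shows the gap at rows 85–106, the bracket top at rows 106–118, the housing end at row 85, and the grip end at (326,268).

Run:
```python
import pickle; from h import *
np.set_printoptions(precision=1,suppress=True)
w,st=pickle.load(open("w1.pkl","rb")); g=cv2.cvtColor(w["pixels"],cv2.COLOR_RGB2GRAY).astype(int)
print(g[70:122,310:342].mean(1).round())
print("row112",g[112,296:358]); print("row75 ",g[75,296:358]); print("grip r240",g[240,310:345]);
```

```text
[197. 176. 165. 156. 151. 152. 151. 152. 157. 162. 174. 192. 201. 202.
 183.  54.  70.  91.  90.  89.  89.  89.  90.  90.  89.  90.  90.  90.
  90.  90.  90.  90.  90.  90.  80.  56.  77. 128. 145. 143. 143. 143.
 143. 143. 142. 142. 142. 141. 136. 128. 129. 129.]
row112 [103  98  97  97  96  59  50  84 143 144 143 143 143 141 141 141 139 139
 141 140 144 141 142 144 143 145 145 143 142 144 142 144 142 144 143 144
 141 143 142 141 142 144 145 143 145 143 144 142 143 142 142 141 147 125
  85  98 181 177 179 180 179 180]
row75  [163 106  95 105  95  58  55  55  42 152 200 201 199 201 200 199 198 198
 200 199 199 199 200 199 205 160  52  43  49  48  47  46  44  49  42  74
 207 200 200 200 199 199 199 199 200 199 199 200 199 199 201 205  75  86
  90  89  99 183 176 175 173 175]
grip r240 [161 161 157 159 158 163 176  64  40  43  44  44  41  43  46  47  44  45
  44  42  43  44  43  42  31 162 172 172 173 168 168 167 164 162 162]
```

Run:
```python
import pickle; from h import *
np.set_printoptions(precision=1,suppress=True)
w,st=pickle.load(open("w1.pkl","rb"))
A=cast(w,(326,84.4),40,st);B=cast(w,(326,106),50,st);B2=cast(w,(326,118),50,st)
L=cast(w,(303.7,112),50,st);Rr=cast(w,(348.8,112),50,st)
Hl=cast(w,(304.5,75),40,st);Hr=cast(w,(348,75),40,st)
print(A,B,B2,L,Rr,Hl,Hr)
M=(L+Rr)/2;H=(Hl+Hr)/2;d=H-M;print(M,H,"width",np.linalg.norm(L-Rr),np.linalg.norm(Hl-Hr))
v=Rr-L;print("yaw from bracket/centres",np.degrees(np.arctan2(v[1],v[0])),np.degrees(np.arctan2(-d[0],d[1])))
print("gap",np.linalg.norm((A-B)[:2]),"brk thick",np.linalg.norm((B-B2)[:2]))
g=cv2.cvtColor(w["pixels"],cv2.COLOR_RGB2GRAY).astype(int)
for row in (84,83,82): print(g[row,300:352])
G=cast(w,(326,255),120,st);print("grip",G)
```

```text
[ 506.  -105.5   40. ] [ 502.6 -128.1   50. ] [ 500.7 -140.5   50. ] [ 477.7 -130.6   50. ] [ 526.2 -138.    50. ] [484.4 -92.5  40. ] [531.1 -99.6  40. ]
[ 501.9 -134.3   50. ] [507.8 -96.   40. ] width 49.02759641336039 47.204395800628106
yaw from bracket/centres -8.654781735694526 -8.67701218178113
gap 22.799237731802272 brk thick 12.605911987059645
[ 95  91  71  56  51  83 171 176 173 175 175 174 175 177 178 178 177 179
 178 179 181 180 180 180 181 179 181 182 188 185 188 185 189 186 189 189
 191 191 192 192 191 190 189 187 192 193 195 202  58  90  89  89]
[ 97  91  59  53  45 124 200 202 203 201 202 201 201 201 202 200 202 201
 204 202 201 202 200 202 203 202 202 203 201 200 201 202 202 201 201 202
 202 202 203 202 203 202 202 201 203 202 205 210  65  91  88  88]
[ 97  92  56  51  45 129 199 203 200 199 201 200 200 200 200 199 200 200
 200 200 199 201 201 202 203 206 207 205 205 203 200 199 199 201 199 198
 200 201 201 200 199 200 200 200 201 200 201 207  63  91  90  89]
grip [ 480.9 -268.8  120. ]
```

Run:
```python
from h import *
go((463,245,240),86.8)
```

```text
go [43.72 -9.27  2.05] [ 0.05 -0.06 -5.44]
```

Call:
{"api": "play_rows", "payload": {"motion": [[[43.7, -9.3, 2.0, 0, 0, -5.4], [43.7, -9.3, 2.0, 0, 0, -5.4], [43.7, -9.3, 2.0, 0, 0, -5.4], [43.7, -9.3, 2.0, 0, 0, -5.4], [43.7, -9.3, 2.0, 0, 0, -5.4]]]}}

```text
time: 1.75
tool_pos: [472.6, 45.0, 248.6]
tcp_rot: [180.0, 0.0, 86.4]
ft_force: [2.4, 0.5, 0.4]
finger_gap: 85.6
grip_force: 0.0
```

Run:
```python
from h import *
go((463,245,240),86.8)
```

```text
go [19.9  -2.21  0.85] [ 0.01  0.03 -0.41]
```

Call:
{"api": "play_rows", "payload": {"motion": [[[19.9, -2.2, 0.9, 0, 0, -0.4], [19.9, -2.2, 0.9, 0, 0, -0.4], [19.9, -2.2, 0.9, 0, 0, -0.4], [19.9, -2.2, 0.9, 0, 0, -0.4], [19.9, -2.2, 0.9, 0, 0, -0.4]]]}}

```text
time: 2.25
tool_pos: [462.3, 248.5, 238.9]
tcp_rot: [-179.9, -0.1, 87.2]
ft_force: [0.5, -1.0, 1.0]
finger_gap: 85.4
grip_force: 0.0
```

```bash
python3 look.py w2
```

```text
2.25 [462.27145322 248.49869877 238.91997753] [-1.79919627e+02 -5.94125677e-02  8.71566899e+01] [ 0.49986308 -1.0253497   0.95736613] 85.35850083875634 0.0
```

View pics/w2.png

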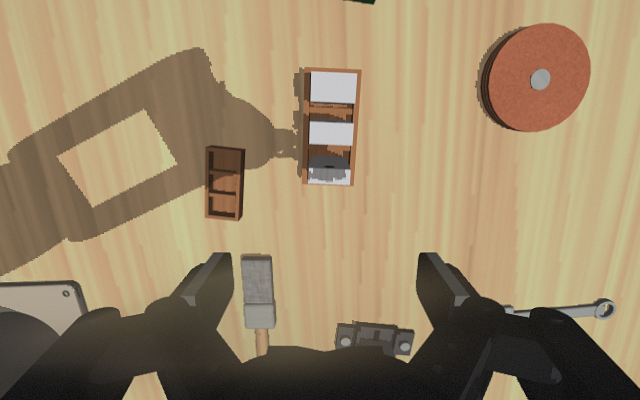

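The rack is at (305–360, 68–185). The block tops are at (334,87), (331,133) and (330,176), running from thick to thin as rows go down. The middle one is the 20 mm block.

Run:
```python
import pickle; from h import *
np.set_printoptions(precision=1,suppress=True)
w,st=pickle.load(open("w2.pkl","rb"))
hsv=cv2.cvtColor(w["pixels"],cv2.COLOR_RGB2HSV)
m=((hsv[...,1]<45)&(hsv[...,2]>120)).astype(np.uint8); m[:,:298]=0;m[:,365:]=0;m[:60]=0;m[195:]=0
n,l,stt,c=cv2.connectedComponentsWithStats(m)
for i in range(1,n):
    if stt[i,4]<100: continue
    cn=cv2.findContours((l==i).astype(np.uint8),0,2)[0][0]; q=cv2.boxPoints(cv2.minAreaRect(cn))
    P=np.array([cast(w,p,91,st) for p in q]); e=[np.linalg.norm(P[k]-P[k-1]) for k in range(4)]
    k=int(np.argmax(e)); v=P[k]-P[k-1]; print(stt[i],P.mean(0),"sides",np.array(e[:2]),"yaw",np.degrees(np.arctan2(v[1],v[0])))
b=((hsv[...,1]>110)&(hsv[...,0]<20)).astype(np.uint8);b[:,:298]=0;b[:,365:]=0;b[:60]=0;b[195:]=0;b|=m
cn=max(cv2.findContours(b,0,2)[0],key=cv2.contourArea);q=cv2.boxPoints(cv2.minAreaRect(cn))
P=np.array([cast(w,p,30,st) for p in q]);print("rack",P,P.mean(0))
```

```text
[ 310   71   47   33 1386] [474.4 337.1  91. ] sides [40.5 25.2] yaw 174.6720102857225
[ 309  121   45   25 1013] [470.7 297.6  91. ] sides [40.4 20.7] yaw 175.26806660925197
[308 168  43  17 633] [467.2 257.7  91. ] sides [39.9 14.9] yaw 175.5716862057825
rack [[432.8 238.6  30. ]
 [446.8 362.8  30. ]
 [506.3 357.5  30. ]
 [498.4 232.5  30. ]] [471.  297.9  30. ]
```

Run:
```python
from h import *
go((470.7,297.6,58),85)
```

```text
go [ 5.2   0.55 18.1 ] [-0.07  0.04  2.1 ]
```

Call:
{"api": "play_rows", "payload": {"motion": [[[4.9, 0.5, 0, 0, 0, 2.1], [5.2, 0.5, 4.8, 0, 0, 2.1], [5.2, 0.5, 9.5, 0, 0, 2.1], [5.2, 0.5, 14, 0, 0, 2.1], [5.2, 0.5, 18.1, 0, 0, 2.1]]], "jaw": 1}}

```text
time: 2.8
tool_pos: [471.5, 293.7, 56.5]
tcp_rot: [-180.0, 0.1, 84.7]
ft_force: [1.0, -0.3, 0.5]
finger_gap: 85.3
grip_force: 0.0
```

Call:
{"api": "play_rows", "payload": {"motion": [[[0, 0, 0, 0, 0, 0], [0, 0, 0, 0, 0, 0], [0, 0, 0, 0, 0, 0], [0, 0, 0, 0, 0, 0], [0, 0, 0, 0, 0, 0]]], "jaw": 0.3, "squeeze": 60}}

```text
time: 3.3
tool_pos: [473.6, 297.1, 62.2]
tcp_rot: [179.7, -0.1, 84.8]
ft_force: [-0.7, -1.6, 6.9]
finger_gap: 39.4
grip_force: 61.7
```

```bash
python3 look.py w3; python3 -c "
from h import *
go((470.7,297.6,58),85)"
```

```text
3.3 [473.63977717 297.07302529  62.22520199] [ 1.79716681e+02 -1.45562206e-01  8.47955605e+01] [-0.67421862 -1.55979864  6.90450967] 39.43420685230458 61.70703889802098
go [ 0.02 -0.3   0.42] [ 0.29 -0.14 -0.2 ]
```

Call:
{"api": "play_rows", "payload": {"motion": [[[0, 0, -3, 0, 0, 0], [0, 0, -7, 0, 0, 0], [0, 0, -11, 0, 0, 0], [0, 0, -12.5, 0, 0, 0], [0, 0, -12.5, 0, 0, 0]]]}}

```text
time: 3.85
tool_pos: [473.3, 297.4, 187.9]
tcp_rot: [179.6, -0.2, 84.8]
ft_force: [-0.1, 0.2, -1.2]
finger_gap: 39.0
grip_force: 61.5
```

```bash
python3 look.py w4; python3 -c "
from h import *
go((504.4,-117,175),81.3)"
```

```text
3.85 [473.34963085 297.4009933  187.87226556] [179.63697848  -0.2250067   84.80908489] [-0.13998472  0.21490445 -1.23102994] 38.96447135272634 61.46574277896434
go [-40.91   6.97   0.94] [ 0.14 -0.09  3.51]
```

View pics/w4.png

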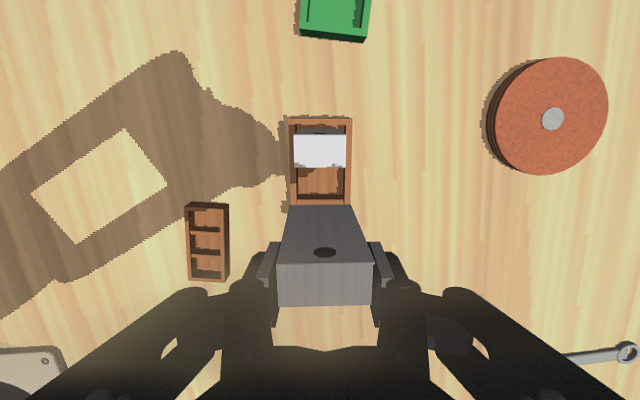

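The 20 mm block is held, with its top at cols 277–372, rows 262–304, and its foot edge at row 205. Next I'll check its tilt and offset in the tool frame.

Run:
```python
import pickle; from h import *
np.set_printoptions(precision=2,suppress=True)
w,st=pickle.load(open("w4.pkl","rb")); g=cv2.cvtColor(w["pixels"],cv2.COLOR_RGB2GRAY).astype(int)
print(g[195:215,310:340].mean(1).round()); print(g[255:312,300:310].mean(1).round())
T=w["T_tool_cam"]
o=T[:3,3]
def at(uv,zt):
    d=T[:3,:3]@undist(w,uv); return o+d*(zt-o[2])/d[2]
for zt in(-33,-30,-27): print(zt,at((277,262.5),zt),at((372,262.5),zt),at((324,304.5),zt))
for zt in(49,52,55,58): print(zt,at((288,205),zt),at((352,205),zt))
```

```text
[ 48.  52.  50.  46.  90. 126. 133. 132. 134. 113.  83.  82.  83.  83.
  83.  83.  83.  83.  84.  84.]
[ 90.  91.  92.  92.  91.  91.  92.  90. 106. 129. 135. 134. 134. 134.
 135. 134. 135. 134. 134. 134. 134. 135. 134. 134. 134. 134. 134. 135.
 135. 135. 135. 135. 134. 135. 135. 134. 135. 135. 135. 135. 135. 135.
 135. 136. 135. 135. 135. 136. 136. 135. 133. 147. 179. 182. 180. 180.
 180.]
-33 [ 14.05 -18.03 -33.  ] [ 14.04  18.7  -33.  ] [ -4.8    0.13 -33.  ]
-30 [ 12.48 -18.53 -30.  ] [ 12.46  19.21 -30.  ] [ -6.9    0.13 -30.  ]
-27 [ 10.9  -19.04 -27.  ] [ 10.88  19.72 -27.  ] [ -9.     0.12 -27.  ]
49 [ 11.73 -23.    49.  ] [11.72 17.96 49.  ]
52 [ 10.79 -23.36  52.  ] [10.78 18.24 52.  ]
55 [  9.86 -23.73  55.  ] [ 9.84 18.51 55.  ]
58 [  8.92 -24.09  58.  ] [ 8.91 18.79 58.  ]
```

Call:
{"api": "play_rows", "payload": {"motion": [[[-40.9, 7.0, 0.9, 0, 0, 3.5], [-40.9, 7.0, 0.9, 0, 0, 3.5], [-40.9, 7.0, 0.9, 0, 0, 3.5], [-40.9, 7.0, 0.9, 0, 0, 3.5], [-40.9, 7.0, 0.9, 0, 0, 3.5]]]}}

```text
time: 4.4
tool_pos: [489.0, 45.4, 175.3]
tcp_rot: [-179.8, 0.0, 81.3]
ft_force: [1.6, -0.1, -2.1]
finger_gap: 39.3
grip_force: 61.5
```

```bash
python3 -c "
from h import *
go((504.4,-117,175),81.3)"
```

```text
go [-15.82   3.97   0.02] [-0.24  0.03  0.03]
```

Call:
{"api": "play_rows", "payload": {"motion": [[[-15.8, 4.0, 0, -0.2, 0, 0], [-15.8, 4.0, 0, -0.2, 0, 0], [-15.8, 4.0, 0, -0.2, 0, 0], [-15.8, 4.0, 0, -0.2, 0, 0], [-15.8, 4.0, 0, -0.2, 0, 0]]]}}

```text
time: 4.9
tool_pos: [505.1, -116.7, 175.6]
tcp_rot: [-180.0, -0.0, 81.1]
ft_force: [-0.6, 0.8, -0.9]
finger_gap: 39.0
grip_force: 61.4
```

```bash
python3 look.py w5; python3 -c "
from h import *
go((504.4,-117,120),81.3)"
```

```text
4.9 [ 505.05686531 -116.72359225  175.57608359] [-1.79963037e+02 -3.01462310e-02  8.10897075e+01] [-0.59065453  0.8097697  -0.90227619] 39.0020020479905 61.42274150624871
go [-0.2  -0.05  5.59] [-0.03 -0.06 -0.13]
```

View pics/w5.png

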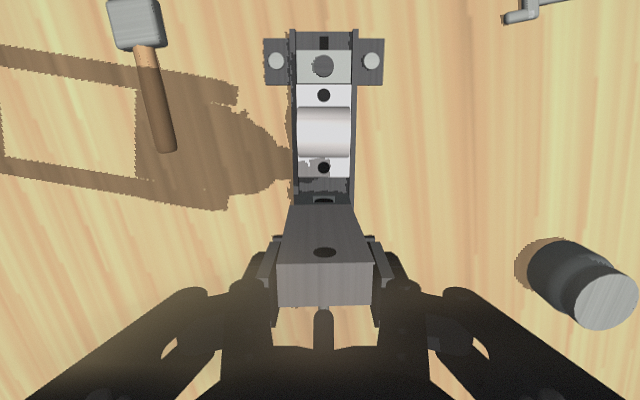

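The block hangs over the fixture. The housing's near end is at row 178 (cols 298–351), and the block's foot front edge is at row 205. I'll lower it towards the gap.

Run:
```python
import pickle; from h import *
np.set_printoptions(precision=2,suppress=True)
w,st=pickle.load(open("w5.pkl","rb")); g=cv2.cvtColor(w["pixels"],cv2.COLOR_RGB2GRAY).astype(int)
print(g[168:212,332:345].mean(1).round()); print(g[172,288:360]);print(g[200,280:365])
R0=Ro.from_euler("xyz",st["tcp_rot"],degrees=True)
for uv in((298,177.5),(324,177.5),(350,177.5)):
    P=cast(w,uv,40,st); print(P,R0.inv().apply(P-st["tool_pos"]))
```

```text
[218. 218. 218. 218. 218. 218. 218. 220. 206. 145.  92.  96.  98.  98.
  98.  98.  97.  98.  97.  97.  97.  98.  92.  78.  66.  60.  58.  60.
  65.  66.  66.  65.  61.  58.  58.  57.  72.  82.  81.  81.  81.  80.
  81.  82.]
[104 104 107 105 110  58  59  59  53  48 144 146 146 140 144 143 141 140
 141 142 142 145 141 141 142 142 143 145 144 143 146 123  79  36  20  22
  26  25  46  94 129 134 223 219 217 218 217 219 219 218 218 218 217 217
 218 218 218 219 218 218 224 166  96  94  97  94 108 204 199 196 195 195]
[186 190 191 190 189 191 188 188 187 188 193 110 109  98  56  56  59  58
  60  55  59  58  59  58  59  56  56  58  59  61  58  57  53  94  78  38
  17  16  18  19  23  21  20  15  21  18  23  19  13  17  20   8  32  85
  96  53  60  60  57  60  58  58  57  57  57  59  58  56  59  56  88  98
  94  90 199 195 196 197 195 198 197 197 197 195 195]
[ 483.35 -102.29   40.  ] [ 10.83 -23.6  135.6 ]
[ 506.63 -105.95   40.  ] [ 10.82  -0.02 135.58]
[ 529.92 -109.6    40.  ] [ 10.82  23.55 135.57]
```

Call:
{"api": "play_rows", "payload": {"motion": [[[-0.05, -0.05, 3, 0, 0, -0.1], [-0.1, -0.05, 5.6, 0, 0, -0.1], [-0.1, -0.05, 5.6, 0, 0, -0.1]]]}}

```text
time: 5.25
tool_pos: [502.4, -113.0, 117.0]
tcp_rot: [-179.7, -0.1, 81.5]
ft_force: [-0.8, 1.4, -2.0]
finger_gap: 39.4
grip_force: 61.3
```

Call:
{"api": "play_rows", "payload": {"motion": [[[0, 0, 0, 0, 0, 0], [0, 0, 0, 0, 0, 0]]]}}

```text
time: 5.45
tool_pos: [506.9, -115.4, 123.7]
tcp_rot: [179.7, 0.0, 81.5]
ft_force: [0.6, -0.2, -1.7]
finger_gap: 39.0
grip_force: 61.3
```

```bash
python3 -c "
from h import *
print(sensors.sense()['tool_pos'])
go((504.3,-117.3,66),81.3)"
```

```text
[ 506.94361354 -115.41643004  123.73151183]
go [-0.22 -0.26  5.77] [0.3  0.01 0.17]
```

Call:
{"api": "play_rows", "payload": {"motion": [[[0, 0, 0.7, 0, 0, 0], [0, 0, 1.4, 0, 0, 0], [0, 0, 2, 0, 0, 0], [0, 0, 2, 0, 0, 0], [0, 0, 2, 0, 0, 0]]]}}

```text
time: 5.95
tool_pos: [505.9, -116.1, 102.0]
tcp_rot: [179.8, -0.0, 81.4]
ft_force: [-0.0, -0.7, -0.5]
finger_gap: 39.3
grip_force: 61.4
```

```bash
python3 look.py w6; python3 -c "
from h import *
go((504.3,-117.3,66),81.3)"
```

```text
5.95 [ 505.8540414  -116.05526309  102.00082202] [ 1.79845194e+02 -6.82319291e-03  8.13883510e+01] [-0.03254055 -0.73482535 -0.5007219 ] 39.307228643612284 61.39089020434767
go [-0.14 -0.18  3.63] [ 0.19 -0.    0.09]
```

View pics/w6.png

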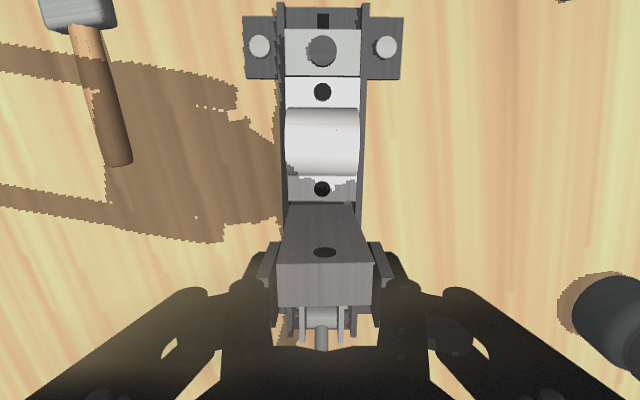

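The block foot is at the gap mouth: housing edge at row 202, foot edge at row 205, and laterally centred. I'll go down with a small correction.

Call:
{"api": "play_rows", "payload": {"motion": [[[-0.1, -0.15, 0.3, 0, 0, 0], [-0.1, -0.15, 0.7, 0, 0, 0], [-0.1, -0.15, 1.1, 0, 0, 0], [-0.1, -0.15, 1.5, 0, 0, 0], [-0.1, -0.15, 1.5, 0, 0, 0]]]}}

```text
time: 6.5
tool_pos: [504.0, -116.6, 86.4]
tcp_rot: [179.9, -0.0, 81.4]
ft_force: [-0.7, -0.4, -1.6]
finger_gap: 39.3
grip_force: 61.4
```

Call:
{"api": "play_rows", "payload": {"motion": [[[0, 0, 0.4, 0, 0, 0], [0, 0, 0.8, 0, 0, 0], [0, 0, 1.2, 0, 0, 0], [0, 0, 1.5, 0, 0, 0], [0, 0, 1.5, 0, 0, 0]]]}}

```text
time: 7.0
tool_pos: [504.2, -116.7, 71.6]
tcp_rot: [179.9, -0.0, 81.4]
ft_force: [-1.0, -0.8, -3.4]
finger_gap: 38.8
grip_force: 61.4
```

Call:
{"api": "play_rows", "payload": {"motion": [[[0, 0, 0.1, 0, 0, 0], [0, 0, 0.2, 0, 0, 0], [0, 0, 0.3, 0, 0, 0], [0, 0, 0.4, 0, 0, 0], [0, 0, 0.4, 0, 0, 0]]]}}

```text
time: 7.5
tool_pos: [504.6, -116.8, 68.3]
tcp_rot: [179.8, 0.0, 81.4]
ft_force: [-0.2, -0.2, -2.3]
finger_gap: 39.4
grip_force: 61.4
```

Call:
{"api": "play_rows", "payload": {"motion": [[[0, 0, 0.1, 0, 0, 0], [0, 0, 0.2, 0, 0, 0], [0, 0, 0.3, 0, 0, 0], [0, 0, 0.4, 0, 0, 0], [0, 0, 0.4, 0, 0, 0]]]}}

```text
time: 8.0
tool_pos: [504.9, -117.1, 66.2]
tcp_rot: [179.8, 0.0, 81.4]
ft_force: [-8.8, 1.4, 15.7]
finger_gap: 39.1
grip_force: 64.3
```

Call:
{"api": "play_rows", "payload": {"motion": [[[0, 0, -0.2, 0, 0, 0], [0, 0, -0.2, 0, 0, 0], [0, 0, -0.2, 0, 0, 0], [0, 0, -0.2, 0, 0, 0], [0, 0, -0.2, 0, 0, 0]]], "jaw": 1}}

```text
time: 8.5
tool_pos: [504.5, -116.8, 66.1]
tcp_rot: [179.8, -0.0, 81.4]
ft_force: [-0.3, -0.2, 0.6]
finger_gap: 85.8
grip_force: 0.0
```

Call:
{"api": "play_rows", "payload": {"motion": [[[0, 0, -3, 0, 0, 0], [0, 0, -7, 0, 0, 0], [0, 0, -11, 0, 0, 0], [0, 0, -13, 0, 0, 0], [0, 0, -13, 0, 0, 0]]]}}

```text
time: 9.0
tool_pos: [506.5, -117.5, 200.7]
tcp_rot: [179.4, 0.1, 81.4]
ft_force: [0.2, -0.4, -0.4]
finger_gap: 85.1
grip_force: 0.0
```

```bash
python3 look.py w7
python3 - <<'E'
from h import *
s=optics.snapshot("scene"); c=s["pixels"][90:230,150:310,::-1]; cv2.imwrite("pics/s7.png",cv2.resize(c,None,fx=4,fy=4,interpolation=cv2.INTER_CUBIC))
f=np.array([.1505,.9886,0]);O=np.array([502.7,-128.2,0])
a=np.radians(50)
print("grip up",O+f*(-65-100*np.cos(a))+[0,0,42+100*np.sin(a)], "grip down",O-165*f)
E
```

```text
9.0 [ 506.4823522  -117.54234615  200.6784252 ] [1.79394020e+02 7.14569257e-02 8.13990453e+01] [ 0.18543428 -0.36807743 -0.38328765] 85.09538163804542 0.0
grip up [ 483.24354647 -256.00498309  118.60444431] grip down [ 477.8675 -291.319     0.    ]
```

View pics/s7.png

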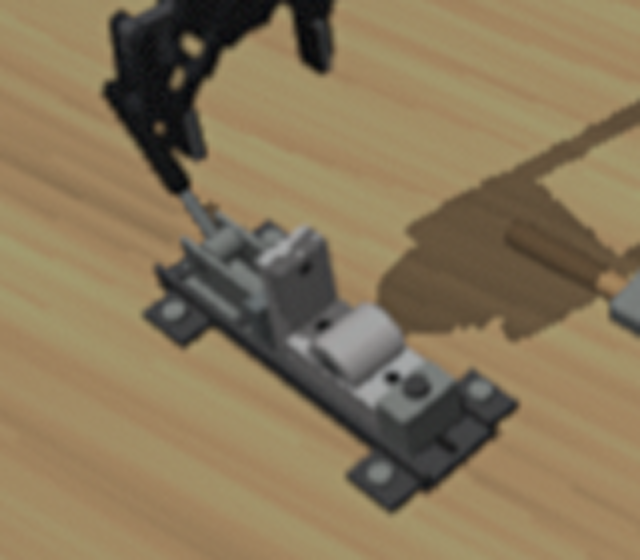

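View pics/w7.png

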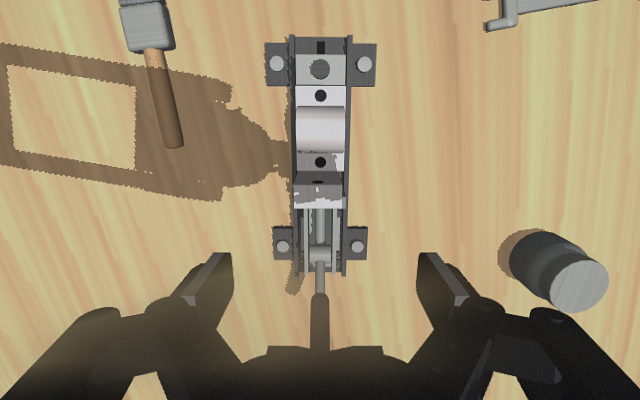

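The block stands upright and fully in the gap (crop (300,275)). The lever is still raised at (155,135) and lies on the centre line. Next I shut the fingers and go above the lever grip.

Call:
{"api": "play_rows", "payload": {"motion": [[[-4, -0.1, 0, 0, 0, 0], [-8, -0.1, 0, 0, 0, 0], [-12, -0.1, 0, 0, 0, 0], [-12.2, -0.1, 2, 0, 0, 0], [-12.2, -0.1, 5, 0, 0, 0]]], "jaw": 0}}

```text
time: 9.6
tool_pos: [485.0, -239.0, 145.6]
tcp_rot: [179.7, 0.0, 81.3]
ft_force: [0.1, 0.1, -1.3]
finger_gap: 12.4
grip_force: 0.0
```

Call:
{"api": "play_rows", "payload": {"motion": [[[0, 0, 0, 0, 0, 0], [0, 0, 0, 0, 0, 0]]]}}

```text
time: 9.8
tool_pos: [483.8, -236.4, 144.5]
tcp_rot: [-180.0, -0.1, 81.4]
ft_force: [-0.4, -0.0, 0.5]
finger_gap: 0.1
grip_force: 0.0
```

Run:
```python
from h import *
np.set_printoptions(precision=2,suppress=True)
st=sensors.sense();print(st["tool_pos"],st["tcp_rot"],st["finger_gap"],st["ft_force"])
f=np.array([.1505,.9886,0]);O=np.array([502.7,-128.2,0])
for p in(50,45,40,35,30,25,20,15,10,5,2,0):
    a=np.radians(p); y=-65-100*np.cos(a)+9*np.sin(a)+11; z=42+100*np.sin(a)+9*np.cos(a)
    print(p,end=" ");go(O+f*y+[0,0,z],81.3)
```

```text
[ 483.77 -236.37  144.53] [-179.97   -0.1    81.4 ] 0.08547775386224071 [-0.39 -0.05  0.47]
50 go [-0.16  0.24  2.01] [-0.03 -0.1   0.1 ]
45 go [-0.86  0.24  2.54] [-0.03 -0.1   0.1 ]
40 go [-1.51  0.24  3.13] [-0.03 -0.1   0.1 ]
35 go [-2.1   0.24  3.78] [-0.03 -0.1   0.1 ]
30 go [-2.64  0.24  4.47] [-0.03 -0.1   0.1 ]
25 go [-3.11  0.24  5.21] [-0.03 -0.1   0.1 ]
20 go [-3.52  0.24  5.98] [-0.03 -0.1   0.1 ]
15 go [-3.86  0.24  6.79] [-0.03 -0.1   0.1 ]
10 go [-4.13  0.24  7.62] [-0.03 -0.1   0.1 ]
5 go [-4.32  0.24  8.48] [-0.03 -0.1   0.1 ]
2 go [-4.4   0.24  9.  ] [-0.03 -0.1   0.1 ]
0 go [-4.44  0.24  9.35] [-0.03 -0.1   0.1 ]
```

Call:
{"api": "play_rows", "payload": {"motion": [[[-0.2, 0.15, 1.5, 0, 0, 0], [-0.2, 0.15, 2.0, 0, 0, 0], [-0.9, 0.15, 2.5, 0, 0, 0], [-1.5, 0.15, 3.1, 0, 0, 0], [-2.1, 0.15, 3.8, 0, 0, 0]]]}}

```text
time: 10.3
tool_pos: [483.7, -259.0, 108.4]
tcp_rot: [179.8, 0.0, 81.4]
ft_force: [-0.2, 0.6, 2.7]
finger_gap: 0.1
grip_force: 1.1
```

Call:
{"api": "play_rows", "payload": {"motion": [[[-0.5, 0, 0.7, 0, 0, 0], [-1.0, 0, 1.4, 0, 0, 0], [-1.4, 0, 2.2, 0, 0, 0], [-1.75, 0, 3.0, 0, 0, 0], [-2.0, 0, 3.8, 0, 0, 0]]]}}

```text
time: 10.8
tool_pos: [480.8, -278.8, 69.9]
tcp_rot: [179.8, 0.0, 81.4]
ft_force: [-0.8, 0.1, 3.1]
finger_gap: 0.1
grip_force: 1.5
```

Run:
```python
from h import *
np.set_printoptions(precision=2,suppress=True)
st=sensors.sense();print(st["tool_pos"],st["ft_force"])
f=np.array([.1505,.9886,0]);O=np.array([502.7,-128.2,0])
for p in(10,5,2,0):
    a=np.radians(p); y=-65-100*np.cos(a)+9*np.sin(a)+11; z=42+100*np.sin(a)+9*np.cos(a)
    go(O+f*y+[0,0,z],81.3)
```

```text
[ 480.82 -278.77   69.87] [-0.83  0.1   3.09]
go [ 0.12 -0.1   0.16] [0.23 0.03 0.09]
go [-0.07 -0.11  1.02] [0.23 0.03 0.09]
go [-0.15 -0.11  1.54] [0.23 0.03 0.09]
go [-0.18 -0.11  1.89] [0.23 0.03 0.09]
```

Lever is moving at about 3 N. Next I push it to the stop.

Call:
{"api": "play_rows", "payload": {"motion": [[[0, 0, 0.4, 0, 0, 0], [-0.1, 0, 0.8, 0, 0, 0], [-0.15, 0, 1.1, 0, 0, 0], [-0.15, 0, 1.3, 0, 0, 0], [-0.15, 0, 1.3, 0, 0, 0]]]}}

```text
time: 11.3
tool_pos: [480.6, -279.6, 57.6]
tcp_rot: [179.8, 0.0, 81.4]
ft_force: [-2.0, -1.4, 4.0]
finger_gap: -0.1
grip_force: 2.1
```

Call:
{"api": "play_rows", "payload": {"motion": [[[0, 0, 0.1, 0, 0, 0], [0, 0, 0.25, 0, 0, 0], [0, 0, 0.4, 0, 0, 0], [0, 0, 0.4, 0, 0, 0]]]}}

```text
time: 11.7
tool_pos: [481.0, -279.9, 56.8]
tcp_rot: [179.8, 0.0, 81.4]
ft_force: [-14.1, 6.0, 31.9]
finger_gap: -0.1
grip_force: 15.7
```

Hard stop felt at 32 N, with the lever down. I'll retract and check.

Call:
{"api": "play_rows", "payload": {"motion": [[[0, 0, -1, 0, 0, 0], [0, 0, -5, 0, 0, 0], [0, 0, -10, 0, 0, 0], [0, 0, -15, 0, 0, 0], [0, 0, -18, 0, 0, 0]]]}}

```text
time: 12.2
tool_pos: [481.1, -279.7, 237.8]
tcp_rot: [179.5, 0.1, 81.4]
ft_force: [0.9, -0.0, 0.0]
finger_gap: -0.3
grip_force: 0.0
```

Call:
{"api": "play_rows", "payload": {"motion": [[[-4, 0, 0, 0, 0, 0], [-8, 0, 0, 0, 0, 0], [-8, 0, 0, 0, 0, 0], [-8, 0, 0, 0, 0, 0]]]}}

```text
time: 12.6
tool_pos: [467.6, -358.7, 232.5]
tcp_rot: [179.9, -0.1, 81.3]
ft_force: [-0.8, -0.2, 1.4]
finger_gap: -0.2
grip_force: 0.0
```

Run:
```python
from h import *
from look import take
w,st=take("w8")
s=optics.snapshot("scene")["pixels"][:,:,::-1]
a=cv2.resize(s[90:230,150:310],(400,350),interpolation=cv2.INTER_CUBIC); b=cv2.resize(s[170:270,330:430],(350,350),interpolation=cv2.INTER_CUBIC)
cv2.imwrite("pics/fin.png",np.hstack([a,b]))
```

```text
12.6 [ 467.59546252 -358.68453149  232.5380213 ] [ 1.79850951e+02 -8.06649543e-02  8.13144081e+01] [-0.80637487 -0.22002351  1.36312079] -0.178926302326663 0.0
```

View pics/fin.png

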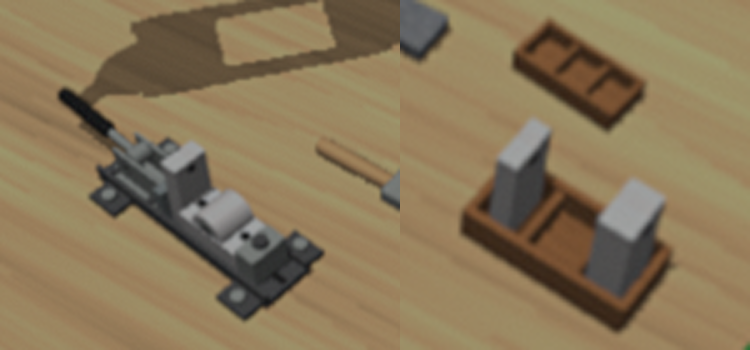

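The lever is down, nearly level, at (90,115). The block stands upright in the gap at (187,172), and the other two blocks stand in the rack.

```bash
python3 -c "
from bench import job
print(job.hand_in())"
```

```text
the job is handed in; nothing more can be done
None
```

I stood the 20 mm block fully down in the gap, pushed the lever to its end stop, left the 15 and 25 mm blocks in the rack and handed the job in at about 13 s. I chose the 20 mm block because the wrist camera put the gap at about 22.8 mm, so I did not try the other blocks by feel. No result came back, and I could not read the pad's grip directly.

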